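# Load the teal cassette into a spring-loaded feeder

## Task

Set the teal-lidded cassette on the upper part of the feeder's sloping chute, lengthwise, and let go of it there so that it slides down onto the mouth. Then, without gripping it, press it straight down into the spring-loaded column until both orange catches snap over its lid, and take the hand away so that it stays down; where the catches sit differs each time, so feel for the bottom and do not ram it (never more than 40 N). Leave the amber cassette, bottle, tube rack and mixer where they stand.

Things in the scene. Friction and masses are not known exactly. Their poses are not given: they have to be found in the camera images.
- teal_cassette_mid (a point): Centre (half-way up) of the loose cassette with the teal lid, the one to load: a box 100 mm long (own x) x 56 mm wide (own y) x 30 mm high (own z), off-white with dark windows, a teal lid and a dark round press spot of 34 mm in the middle of its flat top; 0.14 to 0.26 kg. It lies flat on the bench to the left or right of the feeder. Either end may go first.
- amber_cassette_mid (a point): Centre of the same kind of cassette with an amber lid (100 x 56 x 30 mm); it stays on the bench.
- magazine: Fixed feeder: off-white open column and steel chute leading down to it, both tilted 22 degrees. Origin: centre of the column's mouth in the plane of the chute's floor. Own x points up the chute (away from the robot), own y across, own z out of the mouth, square to the chute floor. Mouth: x -52 to 52, y -30 to 30 mm. Stop wall at the low end: face at x -52, 15 mm high above the mouth's plane.
- chute_spot (a point): Point on the chute's floor, 140 mm up from the mouth's centre; axes as magazine. Floor x 52 to 230 mm, slippery (friction 0.2): a freed cassette slides down by itself. Side rails 5 mm high, inner faces y +-30 mm up to x 120, flaring to about +-42 at x 230; column sides also stand 5 mm high. Keep fingertips 8 mm or more above the chute's floor when setting the cassette down.
- press_spot (a point): Where the middle of the cassette's lid lies when it rests against the stop: magazine x -2, y 0, z +30 mm; axes as magazine. It rests on a black spring-loaded lifter about level with the chute's floor. Pressed along the magazine's -z the lifter resists with 4 N, rising 1.5 N per 10 mm to at most 15 N; the catches add a few N on the way.
- catch_mid (a point): Mean place of two orange sprung catches in the side walls (24 mm long, reaching in to y +-23 mm); axes as magazine. Their underside is at z -17 to -37 mm, different each time, not measured here. The lid must pass below it (47 to 67 mm travel); stiff buffers (20 N/mm) begin 1.5 mm further. Latched, the cassette stays down, centre at z -32 to -52; unlatched it springs up.
- reagent_bottle: Loose glass bottle with teal cap, 72 mm in diameter, 160 mm high, standing on the bench left of the chute; origin at the centre of its foot. Leave alone.
- tube_rack: Loose blue rack of capped tubes, 70 x 140 x 104 mm high, on the bench at the left; origin at the centre of its underside. Leave alone.
- mixer: Blue fixed vortex mixer, about 185 x 110 x 75 mm high, on the bench at the right; origin at the centre of its underside. Leave alone.
Not all that is in view belongs to the job. Leave any pink look-alike of the part that bears teal_cassette_mid alone.

How it is judged:
By the outcome, as a careful person would: the job done as asked, in the order asked, and still so for the second after the job is handed in, with the robot touching nothing.
It also fails if it takes over 48 s, if anything falls off the work surface, if the arm or the gripper's body presses on something with over 40 N, if the wrist force passes 120 N, or if a joint passes its speed limit or range.

## Robot

A 6-joint arm with a two-finger parallel gripper is mounted at the origin on the work surface. World frame = base frame: x ahead of the robot, y to its left, z up, the work surface at z = 0. Lengths are in m, angles in rad, forces in N, time in s.
With the tool pointing down it reaches from about 0.35 to 0.975 m from the base axis. Payload 4.9 kg.
Tool frame: the origin (TCP) lies at the very end of the fingers, on their centre line; the grasp point (between the pads) lies 19 mm behind it; x points along the fingers, y is the direction in which the jaws open and shut, and the axes are right-handed (so a half turn about x gives the same grasp; the last joint's range is limited). The gripper opens to 85 mm and grips with 20 to 120 N. Pads are 22 mm wide; open, the fingers measure 114 mm over their backs; the gripper's body (76 mm by 85 mm) begins 54 mm behind the grasp point. The pads swing forward as they close: fully open they stand 13 mm farther back than shut.
Start: joints at [-1.336, 0.053, 1.613, -0, 1.476, -0.119], TCP at [0.217, -0.586, 0.231] pointing down, gripper open.
Joint ranges: [-3.01, 3.01], [-1.01, 2.22], [0.06, 2.58], [-1.02, 4.17], [0.09, 2.62], [-3.14, 3.14]. Speed limits (rad/s): [2.57, 2.57, 3.14, 3.14, 3.14, 3.14].

## Interface

Orientations are given as a rotation vector (axis times angle).
In Python, from station import ctrl, get_image, calibration, finish_job, search_frame, cut_out, mark_of gives the robot as it stands. The module is installed in compiled form; this text tells all that it offers.
- The arm moves only by the tool arm_command, never from a script. Its argument "plan" is a list that holds one entry, the list of rows, each a list of 7 numbers: the shift along the tool's x, y, z in m, then the turn, a rotation vector about the tool's x, y, z in degrees, then the finger opening in m, from 0 to 0.0854. A call has 1 to 20 rows; each row shifts and turns the pose as measured when the row begins, along the tool's axes as they then stand; what a row does not reach is not made up. A row lasts 1/12 s, in which the tool goes at most 41.7 mm and 7.16 degrees, less where a joint would pass 70% of its speed; a pose out of reach is approached as far as the arm can. A call with a gripper value outside its range is refused whole. The fingers move at their own pace and stop on an object; "squeeze" is the grip in N (left out, the last holds). Time passes only in rows, so rows that do not move let the fingers close. It gives the time, the measured TCP pose, the force and the opening at its end, in the units of the state.
- ctrl.get_obs(): the state, without advancing time (a new reading comes with each control period).
- get_image(name): name is "scene" or "top" or "wrist"; returns the picture (420x560x3 uint8, red, green, blue); there is no depth.
- calibration(name): a dict with "fx", "fy", "cx", "cy" (pixels), "cam_to_world" (4x4, takes a point from camera to world coordinates); the wrist camera has in their place "hand_eye" (4x4, takes a point from camera to tool coordinates, whose origin is the TCP and whose axes are the tool frame's). Camera axes: x right, y down, z forward; pixel columns grow to the right and rows downward; lengths in m; the calibration is good to about 2 mm. A picture is of the moment at which its call begins: read the wrist's pose just before it. calibration takes no time and is no camera call.
- finish_job(): hands the job in, once; it reports no verdict.
Trained networks look in the newest picture that a camera, given by its name, has taken for a name from the list of things; names that differ only in an ending like _2 or _b are one class to them, and where a whole thing is asked for, a point or a joint stands for the part that bears it (a point fixed in the world has none). Each returns a list of dicts, best first, with "conf" (0 to 1); they miss things now and then, are a little off and sometimes report something else, mostly with a low value. They report only what shows in the picture. A call takes as long as a camera call. They do not tell look-alikes from the thing itself.
- search_frame(camera, thing): "at" ([x, y, z] in m, in the coordinates of the camera as it stood for that picture, good to about 4 mm: the middle of the surface that is visible of it).
- cut_out(camera, thing): "mask" (420x560 bool, what is visible of it).
- mark_of(camera, thing): "at" ([x, y, z] in m, in the coordinates of the camera as it stood for that picture, good to about 4 mm: a listed point, or the origin of a listed thing).
The state is a dict: "t": time; "q": joint angles; "dq": joint speeds; "effort": joint torques, N m; "tool_pos": TCP position; "tool_rot": TCP orientation; "contact_force": force on the tool from outside, world axes, zero at the start; "wrist_torque": the same for the moment, N m; "opening": finger opening in m.
Only numpy, scipy, OpenCV 4.12 (cv2) and the standard library are available. Lean on these libraries where they do the work, as an engineer would, in place of code of your own. Each camera call takes 0.05 s, during which the arm holds its last target. There are 200 camera calls.

## Working session

There is one attempt and no reset: what is moved stays moved. The work goes in short steps, Python scripts to look and compute and a tool call to move; the robot and the scene stay as the last step left them, time stands still between calls to the robot, and variables do not carry over. Pictures are saved under pics/ and viewed, about 8 in all and at most 12, crops included, and the job is handed in when it is done.

Besides the shell and the picture viewer there is one more tool, called after "Request:" as name(argument=value, ...), one argument or row to a line, values as JSON. arm_command: Moves the arm, as the interface text tells. Its arguments: {"type":"object","properties":{"plan":{"type":"array","items":{"type":"array","items":{"type":"array","items":{"type":"number"}}}},"squeeze":{"type":"number"}},"required":["plan"]}

```bash
mkdir -p pics
cat > h.py <<'E'
import numpy as np, cv2
from scipy.spatial.transform import Rotation as R
from station import ctrl, get_image, calibration, finish_job, search_frame, cut_out, mark_of
np.set_printoptions(precision=4, suppress=True)
def camT(n):
    c=calibration(n)
    if n!='wrist': return np.array(c['cam_to_world'])
    o=ctrl.get_obs(); T=np.eye(4); T[:3,:3]=R.from_rotvec(o['tool_rot']).as_matrix(); T[:3,3]=o['tool_pos']
    return T@np.array(c['hand_eye'])
def w(n,p): return (camT(n)@np.append(p,1))[:3]
def save(n,f):
    im=get_image(n); cv2.imwrite('pics/'+f,im[:,:,::-1]); return im
def proj(n,P):
    c=calibration(n); p=np.linalg.inv(camT(n))@np.append(P,1)
    return np.array([c['fx']*p[0]/p[2]+c['cx'],c['fy']*p[1]/p[2]+c['cy']])
E
python3 - <<'E'
from h import *
a=save('scene','s1.png'); b=save('top','t1.png')
cv2.imwrite('pics/st1.png',cv2.resize(np.vstack([a,b])[:,:,::-1],None,fx=.71,fy=.71))
for n in ('scene','top'):
    for th in ('teal_cassette_mid','amber_cassette_mid','magazine','chute_spot','press_spot','catch_mid','reagent_bottle','mixer','tube_rack'):
        print(n,th,[(round(d['conf'],2),w(n,d['at'])) for d in mark_of(n,th)[:3]])
o=ctrl.get_obs();print(o['t'],o['tool_rot'])
E
```

```text
scene teal_cassette_mid [(0.9, array([ 0.3222, -0.3528,  0.0135])), (0.84, array([ 0.437 , -0.2623,  0.017 ])), (0.74, array([ 0.3284, -0.1164,  0.019 ]))]
scene amber_cassette_mid [(0.93, array([0.4581, 0.2703, 0.0126]))]
scene magazine [(0.6, array([ 0.5254, -0.0183,  0.1119]))]
scene chute_spot [(0.86, array([0.6551, 0.0086, 0.1657]))]
scene press_spot [(0.61, array([ 0.5178, -0.0243,  0.1391]))]
scene catch_mid [(0.74, array([ 0.5369, -0.0125,  0.0917])), (0.41, array([ 0.6721, -0.3239,  0.0039]))]
scene reagent_bottle [(0.58, array([ 0.6572,  0.3039, -0.    ]))]
scene mixer [(0.82, array([ 0.669 , -0.321 ,  0.0048]))]
scene tube_rack [(0.68, array([0.5293, 0.5274, 0.0015]))]
top teal_cassette_mid [(0.91, array([ 0.3247, -0.1203,  0.0144])), (0.63, array([ 0.3308, -0.3631,  0.0152])), (0.61, array([ 0.443 , -0.2595,  0.015 ]))]
top amber_cassette_mid [(0.95, array([0.4591, 0.2682, 0.0172]))]
top magazine [(0.73, array([ 0.5296, -0.0234,  0.11  ]))]
top chute_spot [(0.6, array([0.6587, 0.007 , 0.1642]))]
top press_spot [(0.61, array([ 0.5174, -0.0264,  0.1425]))]
top catch_mid [(0.95, array([ 0.5383, -0.0172,  0.0854]))]
top reagent_bottle [(0.84, array([0.6625, 0.3079, 0.0023]))]
top mixer [(0.65, array([ 0.674 , -0.3227, -0.003 ]))]
top tube_rack [(0.88, array([ 0.536 ,  0.5314, -0.0012]))]
1.0 [ 2.0289  0.3627 -2.0288]
```

View pics/st1.png

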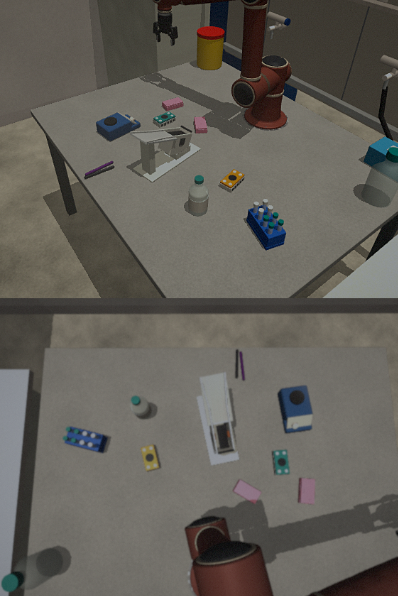

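The pictures show the teal-lidded cassette at about (280,462) in the top half, right of the feeder (world 0.44, -0.26). Two pink decoys lie nearer the robot. Next I get the yaw angles.

```bash
cat >> h.py <<'E'
def planepts(n,uv,z):
    c=calibration(n);T=camT(n);out=[]
    for u,v in uv:
        d=T[:3,:3]@np.array([(u-c['cx'])/c['fx'],(v-c['cy'])/c['fy'],1]);out.append(T[:3,3]+d*(z-T[2,3])/d[2])
    return np.array(out)
def rectof(n,mask,z):
    m=mask.astype(np.uint8);cs=max(cv2.findContours(m,0,1)[0],key=cv2.contourArea).reshape(-1,2)
    P=planepts(n,cs,z)[:,:2]
    (c,s,a)=cv2.minAreaRect((P*1000).astype(np.float32)); 
    if s[0]<s[1]: a+=90
    return np.array(c)/1000,s,(a+90)%180-90
E
python3 - <<'E'
from h import *
get_image('top')
for d in cut_out('top','teal_cassette_mid'): print(d['conf'],rectof('top',d['mask'],.03))
for d in cut_out('top','magazine'): print(d['conf'],rectof('top',d['mask'],.12))
o=ctrl.get_obs();print(o['t'],R.from_rotvec(o['tool_rot']).as_matrix())
E
```

```text
0.76 (array([ 0.44  , -0.2568]), (99.3493881225586, 62.12670135498047), 4.332967281341553)
0.76 (array([ 0.3271, -0.354 ]), (64.48092651367188, 99.09075927734375), -5.710426330566406)
0.72 (array([ 0.3249, -0.1177]), (104.70179748535156, 57.96046829223633), 61.019203186035156)
0.52 (array([ 0.6447, -0.014 ]), (336.2344970703125, 114.8114242553711), 9.57219123840332)
0.62 (array([ 0.619 , -0.0034]), (307.29534912109375, 103.47946166992188), 8.465269088745117)
1.15 [[ 0.      0.3465 -0.9381]
 [ 0.     -0.9381 -0.3465]
 [-1.     -0.     -0.    ]]
```

Request:
arm_command(
  plan=[
    [[0.003,-0.0228,-0.0322,0,0,0,0.0854],[0.003,-0.0228,-0.0322,0,0,0,0.0854],[0.003,-0.0228,-0.0322,0,0,0,0.0854],[0.003,-0.0228,-0.0322,0,0,0,0.0854],[0.003,-0.0228,-0.0322,0,0,0,0.0854],[0.003,-0.0228,-0.0322,0,0,0,0.0854],[0.003,-0.0228,-0.0322,0,0,0,0.0854],[0.003,-0.0228,-0.0322,0,0,0,0.0854],[0.003,-0.0228,-0.0322,0,0,0,0.0854],[0.003,-0.0228,-0.0322,0,0,0,0.0854],[0,0,0,5.3,0,0,0.0854],[0,0,0,5.3,0,0,0.0854],[0,0,0,5.3,0,0,0.0854],[0,0,0,0,0,0,0.0854]],
  ],
)

```text
t: 2.32
tool_pos: [0.4496, -0.246, 0.2002]
tool_rot: [2.191, 0.065, -2.183]
contact_force: [0.4, -0.3, 0.3]
opening: 0.0854
```

Run:
```python
from h import *
save('wrist','w1.png')
for d in mark_of('wrist','teal_cassette_mid'): print(d['conf'],w('wrist',d['at']))
for d in cut_out('wrist','teal_cassette_mid'): print(d['conf'],rectof('wrist',d['mask'],.03))
o=ctrl.get_obs();print(o['t'],o['tool_pos'],R.from_rotvec(o['tool_rot']).as_matrix())
```

```text
0.9 [ 0.4414 -0.2588  0.0164]
0.66 [ 0.3228 -0.3605  0.0145]
0.58 [ 0.3224 -0.1194  0.0185]
0.84 (array([ 0.4433, -0.2597]), (100.96887969970703, 54.73413848876953), 4.213247299194336)
0.67 (array([ 0.3344, -0.3534]), (64.215576171875, 109.84205627441406), -6.1014556884765625)
0.58 (array([ 0.3329, -0.1252]), (97.88253021240234, 72.64610290527344), 59.254329681396484)
2.4667 [ 0.4493 -0.2468  0.2002] [[ 0.004   0.0657 -0.9978]
 [-0.0044 -0.9978 -0.0657]
 [-1.      0.0046 -0.0037]]
```

View pics/w1.png

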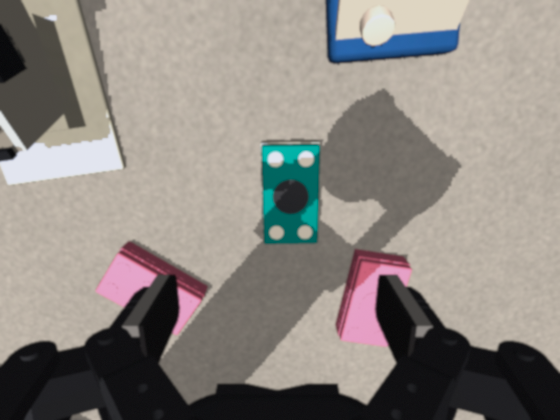

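Request:
arm_command(
  plan=[
    [[0.036,0.0061,0.004,0,0,0,0.0854],[0.036,0.0061,0.004,0,0,0,0.0854],[0.036,0,0,0,0,0,0.0854],[0.036,0,0,0,0,0,0.0854],[0.03,0,0,0,0,0,0.0854],[0,0,0,0,0,0,0.0854]],
  ],
)

```text
t: 2.97
tool_pos: [0.4462, -0.2673, 0.0269]
tool_rot: [2.194, 0.062, -2.161]
contact_force: [-0.7, 0.6, -1.1]
opening: 0.0852
```

```bash
cat >> h.py <<'E'
def need(pos,Rm):
    o=ctrl.get_obs(); R0=R.from_rotvec(o['tool_rot'])
    d=R0.inv().apply(np.array(pos)-o['tool_pos']); r=(R0.inv()*R.from_matrix(Rm)).as_rotvec(degrees=True)
    print('t',round(o['t'],2),'shift mm',d*1000,'turn deg',r,'F',np.array(o['contact_force']),'open',o['opening'])
def yawR(a):
    a=np.radians(a);c,s=np.cos(a),np.sin(a)
    return np.array([[0,s,-c],[0,-c,-s],[-1,0,0]])
E
python3 - <<'E'
from h import *
need([.4425,-.2595,.009],yawR(4.2))
E
```

```text
t 2.97 shift mm [17.7284 -8.315   3.4211] turn deg [-0.0814 -0.8568 -0.8827] F [-0.7409  0.5749 -1.0827] open 0.08523395540104856
```

Request:
arm_command(
  plan=[
    [[0,-0.008,0.0034,0,-0.85,-0.85,0.0854],[0,0,0,0,0,0,0.0854],[0.009,0,0,0,0,0,0.0854],[0.009,0,0,0,0,0,0.0854],[0,0,0,0,0,0,0.0854]],
  ],
)

```text
t: 3.38
tool_pos: [0.4445, -0.262, 0.0134]
tool_rot: [2.187, 0.075, -2.177]
contact_force: [-0.5, 0.3, 0.3]
opening: 0.0853
```

Run:
```python
from h import *
need([.4425,-.2595,.009],yawR(4.2))
```

```text
t 3.38 shift mm [ 4.4227 -2.672   1.8674] turn deg [-0.0097 -0.2492 -0.2527] F [-0.5083  0.2804  0.3036] open 0.08527463544582992
```

Good enough; last few mm, then close.

Request:
arm_command(
  plan=[
    [[0.006,-0.003,0.002,0,-0.2,-0.2,0.0854],[0,0,0,0,0,0,0.04],[0,0,0,0,0,0,0.04],[0,0,0,0,0,0,0.04],[0,0,0,0,0,0,0.04],[0,0,0,0,0,0,0.04],[0,0,0,0,0,0,0.04],[0,0,0,0,0,0,0.04]],
  ],
  squeeze=40,
)

```text
t: 4.05
tool_pos: [0.444, -0.2599, 0.0096]
tool_rot: [2.187, 0.077, -2.178]
contact_force: [-0.6, -0.3, 0.5]
opening: 0.0549
```

Run:
```python
from h import *
need([.4425,-.2595,.009],yawR(4.2))
```

```text
t 4.05 shift mm [ 0.5752 -0.5211  1.421 ] turn deg [ 0.0349 -0.2317 -0.1998] F [-0.6154 -0.2736  0.5209] open 0.0548802581043974
```

Request:
arm_command(
  plan=[
    [[-0.03,0,0,0,0,0,0.04],[-0.04,0,0,0,0,0,0.04],[-0.04,0,0,0,0,0,0.04],[-0.04,0,0,0,0,0,0.04],[-0.04,0,0,0,0,0,0.04],[-0.04,0,0,0,0,0,0.04],[-0.04,0,0,0,0,0,0.04],[-0.02,-0.035,0,0,0,0,0.04],[-0.01,-0.035,0,0,0,0,0.04],[0,-0.04,0,0,0,0,0.04],[0,-0.03,0,0,0,0,0.04],[0,-0.02,0,0,0,0,0.04],[0,-0.01,0,0,0,0,0.04],[0,0,0,0,0,0,0.04]],
  ],
)

```text
t: 5.22
tool_pos: [0.4265, -0.0818, 0.3212]
tool_rot: [2.188, 0.081, -2.19]
contact_force: [0.1, -0.7, -2.1]
opening: 0.0551
```

Run:
```python
from h import *
need([.50,-.02,.33],yawR(11))
save('wrist','w2.png')
for th in ('magazine','chute_spot','press_spot','catch_mid','teal_cassette_mid'):
    print(th,[(round(d['conf'],2),w('wrist',d['at'])) for d in mark_of('wrist',th)[:2]])
```

```text
t 5.22 shift mm [ -8.4799 -56.639  -77.5754] turn deg [-7.0586  0.0004  0.3068] F [ 0.0654 -0.7084 -2.1294] open 0.05506671084096002
magazine [(0.96, array([ 0.5323, -0.0165,  0.1133]))]
chute_spot [(0.52, array([ 0.5166, -0.0223,  0.1374]))]
press_spot [(0.79, array([ 0.5137, -0.0231,  0.137 ]))]
catch_mid [(0.86, array([ 0.5412, -0.0171,  0.0859])), (0.5, array([0.4631, 0.2693, 0.0145]))]
teal_cassette_mid [(0.79, array([ 0.4269, -0.0843,  0.3286])), (0.56, array([ 0.321 , -0.3612,  0.0145]))]
```

View pics/w2.png

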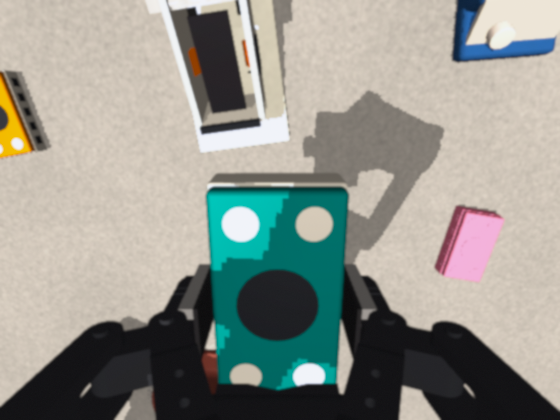

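Request:
arm_command(
  plan=[
    [[-0.01,-0.01,-0.03,-3.5,0,0,0.04],[-0.01,-0.02,-0.03,-3.5,0,0,0.04],[-0.01,-0.02,-0.02,0,0,0,0.04],[0,0,0,0,0,0,0.04]],
  ],
)

```text
t: 5.85
tool_pos: [0.5009, -0.0283, 0.3473]
tool_rot: [2.121, 0.2, -2.139]
contact_force: [-0.5, -0.6, -2.3]
opening: 0.0552
```

```bash
cat >> h.py <<'E'
def magR(yaw):
    return R.from_euler('ZY',[yaw,-22],degrees=True).as_matrix()
def overlay(n,im,o,yaw,f,s=1):
    M=magR(yaw); im=cv2.resize(im[:,:,::-1],None,fx=s,fy=s)
    def ln(a,b,c):
        p=[tuple((proj(n,o+M@(np.array(q)/1000))*s).astype(int).tolist()) for q in (a,b)]; cv2.line(im,p[0],p[1],c,1)
    for y in(-30,30):
        ln((-52,y,5),(120,y,5),(0,0,255)); ln((120,y,5),(230,y*1.4,5),(0,0,255))
    for x in(-52,52): ln((x,-30,0),(x,30,0),(0,255,0))
    ln((-52,-30,15),(-52,30,15),(255,0,255)); ln((230,-42,0),(230,42,0),(255,255,0)); ln((140,-30,0),(140,30,0),(255,255,0))
    cv2.imwrite('pics/'+f,im)
E
python3 - <<'E'
from h import *
need([.50,-.02,.33],yawR(12))
im=save('wrist','w3.png')
overlay('wrist',im,np.array([.5295,-.0195,.112]),12,'o3.png',1.4)
for th in ('magazine','chute_spot','press_spot'):
    print(th,[(round(d['conf'],2),w('wrist',d['at'])) for d in mark_of('wrist',th)[:2]])
E
```

```text
t 5.85 shift mm [17.3336 -8.205  -0.7705] turn deg [-1.6473  0.4275  0.4386] F [-0.5379 -0.5729 -2.2894] open 0.055175384183097136
magazine [(0.98, array([ 0.5274, -0.0203,  0.1127]))]
chute_spot []
press_spot [(0.95, array([ 0.5104, -0.0242,  0.1354]))]
```

View pics/o3.png

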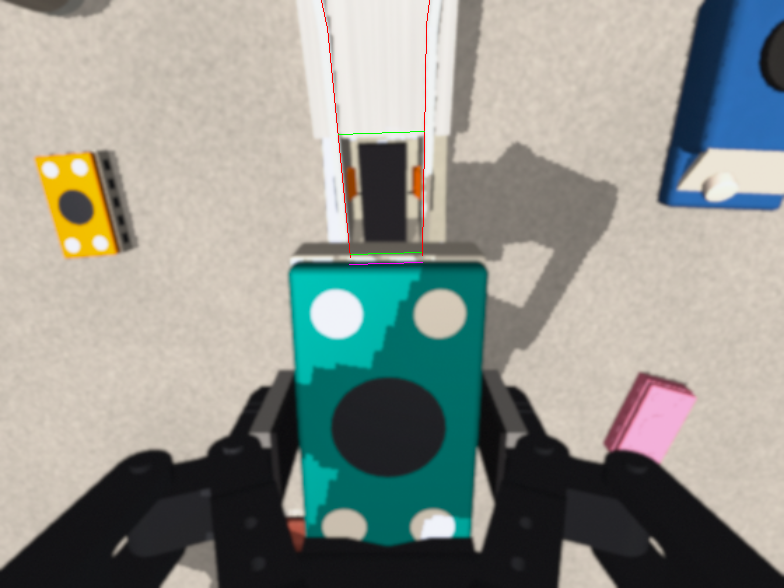

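Run:
```python
from h import *
im=cv2.imread('pics/w3.png')[:,:,::-1]
M=magR(12);o=np.array([.5295,-.0195,.112])+M@np.array([-.002,-.004,0])
overlay('wrist',im,o,12,'o4.png',4)
c=cv2.imread('pics/o4.png')[0:760,800:1360]; cv2.imwrite('pics/o4c.png',cv2.resize(c,None,fx=.78,fy=.78))
```

```text
(no output)
```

View pics/o4c.png

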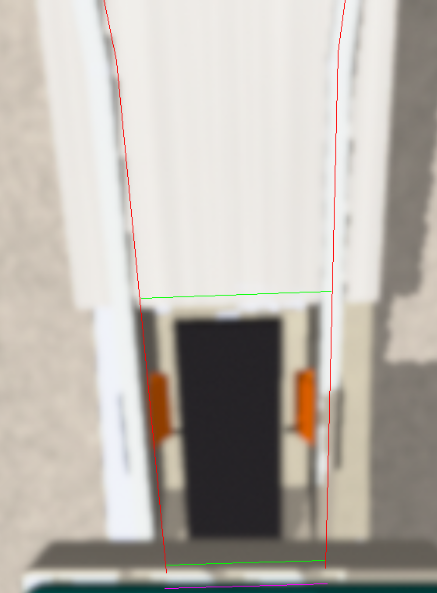

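The overlay at 3 px/mm shows rail edges within 1–2 mm of the model: left rail (112,60)–(155,540), and mouth edge at about row 303. I'll nudge the origin accordingly and move above the chute.

```bash
cat >> h.py <<'E'
M=magR(12); O=np.array([.5295,-.0195,.112])+M@np.array([-.003,-.0027,0])
Rc=np.column_stack([-M[:,2],-M[:,1],-M[:,0]])
def at(x,y,z): return O+M@(np.array([x,y,z])/1000)
def inmag():
    o=ctrl.get_obs(); print('mag mm',M.T@(np.array(o['tool_pos'])-O)*1000,'Fmag',M.T@np.array(o['contact_force']))
E
python3 - <<'E'
from h import *
print(O,at(179.4,0,50)); need(at(179.4,0,60),Rc); inmag()
E
```

```text
[ 0.5273 -0.0227  0.1109] [0.6717 0.008  0.2244]
t 6.05 shift mm [ 109.3472   -6.624  -175.5204] turn deg [-1.8949 22.6716  0.0422] F [ 0.1387  0.2549 -2.4121] open 0.05536671133400985
mag mm [ 59.4599  -1.7766 228.5803] Fmag [-0.7287  0.2205 -2.3071]
```

Request:
arm_command(
  plan=[
    [[0,-0.002,-0.02,-0.5,5.6,0,0.04],[0,-0.002,-0.03,-0.5,5.6,0,0.04],[0,-0.002,-0.03,-0.5,5.6,0,0.04],[0,0,-0.03,-0.4,5.6,0,0.04],[0,0,0,0,0,0,0.04]],
  ],
)

```text
t: 6.47
tool_pos: [0.6038, -0.0097, 0.3592]
tool_rot: [2.51, 0.253, -1.68]
contact_force: [-1.0, 0.2, -2.1]
opening: 0.055
```

Run:
```python
from h import *
need(at(179.4,0,60),Rc); inmag()
```

```text
t 6.47 shift mm [141.2821  -3.6703 -13.4832] turn deg [-0.479  -0.4066 -0.1533] F [-1.0052  0.2336 -2.0689] open 0.05496169840043688
mag mm [164.8859  -3.1753 201.1919] Fmag [-1.6416  0.4374 -1.5681]
```

Request:
arm_command(
  plan=[
    [[0.03,-0.002,-0.007,-0.4,-0.3,0,0.04],[0.035,-0.0015,-0.006,0,0,0,0.04],[0.035,0,0,0,0,0,0.04],[0.03,0,0,0,0,0,0.04],[0.005,0,0,0,0,0,0.04],[0,0,0,0,0,0,0.04]],
  ],
)

```text
t: 6.97
tool_pos: [0.6624, -0.0018, 0.2365]
tool_rot: [2.498, 0.242, -1.69]
contact_force: [-1.5, 0.3, -1.6]
opening: 0.0551
```

Run:
```python
from h import *
need(at(179.4,0,20),Rc); inmag()
a=save('wrist','w5.png'); b=save('scene','s5.png')
print(proj('scene',at(178,0,15)))
overlay('wrist',a,O,12,'o5.png',1); 
u,v=proj('scene',at(150,0,20)).astype(int)
overlay('scene',b,O,12,'o5s.png',4)
c=cv2.imread('pics/o5s.png')[max(0,4*v-210):4*v+210,max(0,4*u-120):4*u+120]
x=cv2.imread('pics/o5.png'); cv2.imwrite('pics/o5b.png',np.hstack([x,cv2.resize(c,(240,420))]))
```

```text
t 6.97 shift mm [45.1991 -8.1226 -5.9087] turn deg [-0.4961  0.2179 -0.6014] F [-1.521   0.3105 -1.6284] open 0.05508668155039088
mag mm [173.5953  -7.5969  65.3039] Fmag [-1.9296  0.6199 -0.9767]
[208.7952 186.4304]
```

View pics/o5b.png

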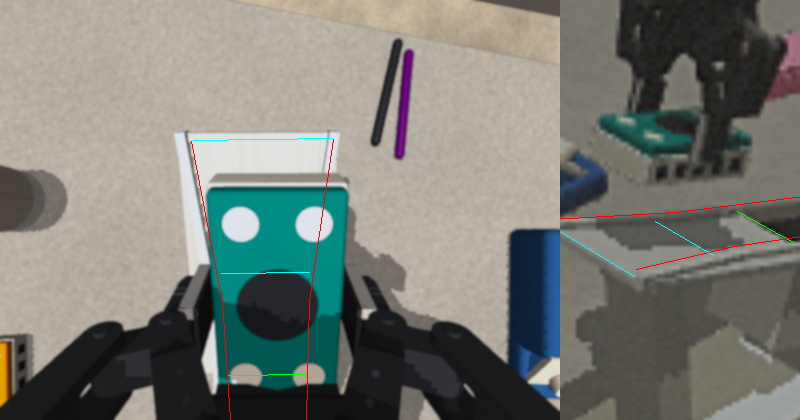

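Request:
arm_command(
  plan=[
    [[0.01,-0.01,-0.006,-1.0,0.2,-0.6,0.04],[0.005,0,0,0,0,0,0.04],[0,0,0,0,0,0,0.04]],
  ],
)

```text
t: 7.32
tool_pos: [0.674, 0.0097, 0.2335]
tool_rot: [2.5, 0.267, -1.664]
contact_force: [0.4, -0.1, -2.4]
opening: 0.0551
```

Run:
```python
from h import *
need(at(179.4,2,14),R.from_euler('z',.5,degrees=True).as_matrix()@Rc); inmag()
```

```text
t 7.32 shift mm [43.333 -1.02   6.308] turn deg [ 0.1374 -0.672  -0.4116] F [ 0.354  -0.1307 -2.4147] open 0.05511548483692196
mag mm [185.2073   1.2111  57.4078] Fmag [-0.6087 -0.2015 -2.3584]
```

Request:
arm_command(
  plan=[
    [[0.012,-0.001,0.006,0.1,-0.6,-0.4,0.04],[0.012,0,0,0,0,0,0.04],[0.005,0,0,0,0,0,0.04],[0,0,0,0,0,0,0.04]],
  ],
)

```text
t: 7.65
tool_pos: [0.6809, 0.012, 0.2057]
tool_rot: [2.496, 0.273, -1.674]
contact_force: [0.0, 0.2, -3.2]
opening: 0.0552
```

Run:
```python
from h import *
need(at(179.4,2,12),R.from_euler('z',.5,degrees=True).as_matrix()@Rc); inmag()
a=save('wrist','w6.png'); b=save('scene','s6.png')
u,v=proj('scene',at(150,0,20)).astype(int)
c=cv2.resize(b[max(0,v-52):v+53,max(0,u-50):u+50,::-1],(400,420),interpolation=2)
cv2.imwrite('pics/o6b.png',np.hstack([a[:,80:480,::-1],c]))
```

```text
t 7.65 shift mm [16.8849  0.0244  2.1685] turn deg [ 0.1109 -0.3119 -0.0857] F [ 0.048   0.1957 -3.2234] open 0.055221101071961216
mag mm [181.4762   2.0153  28.8966] Fmag [-1.1262  0.1814 -3.0215]
```

View pics/o6b.png

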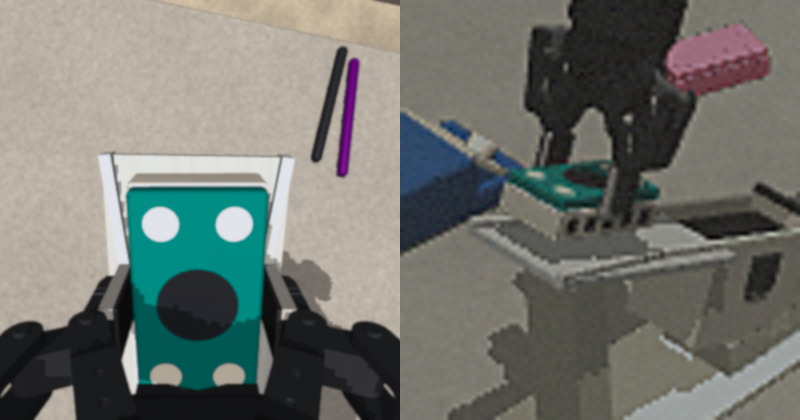

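Here the cassette (columns 128–267) is centred between the chute's rails (111–283) and sits parallel to them, just above the floor. I'll lower it and feel for the floor.

Request:
arm_command(
  plan=[
    [[0.008,0,0.002,0,-0.3,0,0.04],[0.005,0,0,0,0,0,0.04],[0,0,0,0,0,0,0.04]],
  ],
)

```text
t: 8.0
tool_pos: [0.6849, 0.0124, 0.1939]
tool_rot: [2.493, 0.272, -1.677]
contact_force: [-0.1, -0.5, -2.1]
opening: 0.0549
```

Run:
```python
from h import *
need(at(179.4,2,12),R.from_euler('z',.5,degrees=True).as_matrix()@Rc); inmag()
```

```text
t 8.0 shift mm [ 4.4894 -0.4177  1.3581] turn deg [ 0.1182 -0.1414 -0.1474] F [-0.1214 -0.5367 -2.1434] open 0.05489220637942481
mag mm [180.7512   1.5928  16.4925] Fmag [-1.0166 -0.4997 -1.9011]
```

Request:
arm_command(
  plan=[
    [[0.003,0,0.001,0,0,0,0.04],[0.002,0,0,0,0,0,0.04],[0.001,0,0,0,0,0,0.04]],
  ],
)

```text
t: 8.25
tool_pos: [0.6864, 0.0128, 0.1873]
tool_rot: [2.493, 0.272, -1.677]
contact_force: [-0.2, 0.2, -2.0]
opening: 0.0551
```

Run:
```python
from h import *
inmag()
```

```text
mag mm [179.7484   1.6219   9.8331] Fmag [-0.8472  0.2123 -1.7818]
```

Request:
arm_command(
  plan=[
    [[0.0015,0,0,0,0,0,0.04],[0,0,0,0,0,0,0.04]],
  ],
)

```text
t: 8.42
tool_pos: [0.687, 0.0128, 0.1877]
tool_rot: [2.493, 0.272, -1.676]
contact_force: [0.2, 0.8, -3.1]
opening: 0.0551
```

Run:
```python
from h import *
inmag()
```

```text
mag mm [180.4502   1.5396   9.9142] Fmag [-0.8434  0.7808 -2.9933]
```

Request:
arm_command(
  plan=[
    [[0.002,0,0.0005,0,0,0,0.04],[0.0015,0,0,0,0,0,0.04],[0,0,0,0,0,0,0.04]],
  ],
)

```text
t: 8.67
tool_pos: [0.6885, 0.013, 0.1882]
tool_rot: [2.495, 0.272, -1.673]
contact_force: [-0.2, 0.7, -2.4]
opening: 0.0547
```

Run:
```python
from h import *
inmag()
```

```text
mag mm [182.0478   1.3794   9.8813] Fmag [-0.9498  0.755  -2.176 ]
```

Request:
arm_command(
  plan=[
    [[0,0,0.002,0,0,0,0.07],[0,0,0,0,0,0,0.075],[0,0,0,0,0,0,0.08],[0,0,0,0,0,0,0.08],[-0.01,0,0,0,0,0,0.08],[-0.03,0,0,0,0,0,0.08],[-0.035,0,0,0,0,0,0.08],[-0.035,0,0.0,0,0,0,0.08],[-0.03,0,0.02,0,0,0,0.08],[0,0,0.03,0,0,0,0],[0,0,0.03,0,0,0,0],[0,0,0.03,0,0,0,0],[0,0,0.03,0,0,0,0],[0,0,0.02,0,0,0,0],[0,0,0,0,0,0,0]],
  ],
)

```text
t: 9.92
tool_pos: [0.4848, -0.0333, 0.2712]
tool_rot: [2.504, 0.265, -1.645]
contact_force: [0.3, -0.7, 0.3]
opening: 0.007
```

Run:
```python
from h import *
inmag()
a=save('wrist','w7.png'); b=save('scene','s7.png')
for n in ('wrist',):
  for d in mark_of(n,'teal_cassette_mid')[:3]: print(d['conf'],M.T@(w(n,d['at'])-O)*1000)
u,v=proj('scene',at(80,0,20)).astype(int)
c=cv2.resize(b[max(0,v-52):v+53,max(0,u-50):u+50,::-1],(400,420),interpolation=2)
cv2.imwrite('pics/o7b.png',np.hstack([a[:,80:480,::-1],c]))
```

```text
mag mm [ 19.4504  -1.4929 165.0455] Fmag [ 0.2449 -0.7388  0.1997]
0.55 [153.9326  -0.1272  15.7639]
```

View pics/o7b.png

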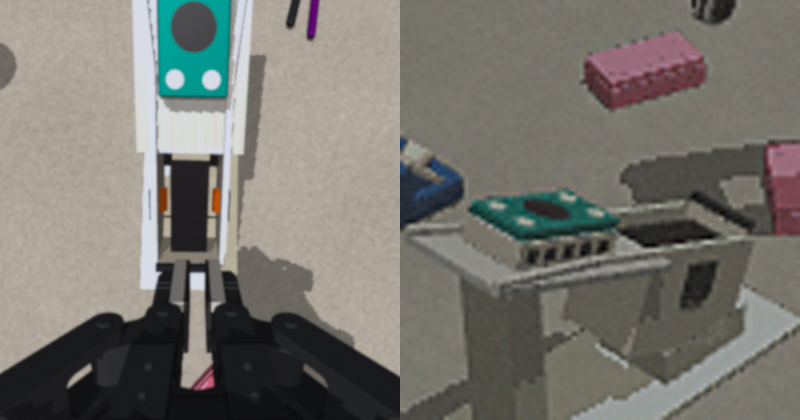

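The cassette is on the chute around x = 154 mm, so it has moved only about 25 mm. I'll wait briefly and check whether it is still moving.

Request:
arm_command(
  plan=[
    [[0,0,0,0,0,0,0],[0,0,0,0,0,0,0],[0,0,0,0,0,0,0],[0,0,0,0,0,0,0]],
  ],
)

```text
t: 10.4
tool_pos: [0.4914, -0.0325, 0.2769]
tool_rot: [2.506, 0.268, -1.636]
contact_force: [-0.6, 0.5, -0.1]
opening: 0.0002
```

Run:
```python
from h import *
inmag()
a=save('wrist','w8.png')
for d in mark_of('wrist','teal_cassette_mid')[:3]: print(d['conf'],M.T@(w('wrist',d['at'])-O)*1000)
for d in cut_out('wrist','teal_cassette_mid')[:2]:
  ys,xs=np.nonzero(d['mask']);print(d['conf'],xs.min(),xs.max(),ys.min(),ys.max())
overlay('wrist',a,O,12,'o8.png',4)
cv2.imwrite('pics/o8c.png',cv2.resize(cv2.imread('pics/o8.png')[0:800,780:1380],None,fx=.75,fy=.75))
```

```text
mag mm [ 27.7195  -2.0756 167.9039] Fmag [-0.4993  0.5781  0.1035]
0.89 [116.324    1.9379  14.1086]
0.27 [ 138.9122  291.1035 -179.1618]
0.88 236 308 18 153
0.5 213 330 0 278
```

View pics/o8c.png

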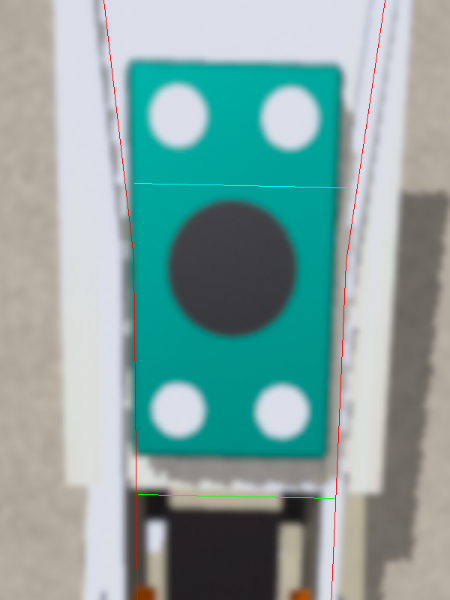

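Still sliding (154 → 116 mm). While it travels I turn the closed fingers a quarter turn, so their wide side lies along the mouth.

Run:
```python
from h import *
print(ctrl.get_obs()['q'])
```

```text
[-0.3329 -0.5895  2.1016  0.2093  1.2728  0.9848]
```

Request:
arm_command(
  plan=[
    [[0,0,0.0,7,0,0,0],[0,0,0,7,0,0,0],[0,0,0,7,0,0,0],[0,0,0,7,0,0,0],[0,0,0,7,0,0,0],[0,0,0,7,0,0,0],[0,0,0,7,0,0,0],[0,0,0,7,0,0,0],[0,0,0,7,0,0,0],[0,0,0,7,0,0,0],[0,0,0,7,0,0,0],[0,0,0,7,0,0,0],[0,0,0,6,0,0,0],[0,0,0,0,0,0,0]],
  ],
)

```text
t: 11.72
tool_pos: [0.4913, -0.0319, 0.2745]
tool_rot: [-1.473, 0.784, 1.044]
contact_force: [-0.8, 0.6, 0.6]
opening: 0.0003
```

```bash
cat >> h.py <<'E'
Rp=np.column_stack([-M[:,2],-M[:,0],M[:,1]])  # Rc turned +90 about tool x
E
python3 - <<'E'
from h import *
Q=Rc@R.from_euler('x',90,degrees=True).as_matrix();print(np.abs(Q-Rp).max(),ctrl.get_obs()['q'])
inmag(); need(at(-2,1,50),Rp)
for n in ('wrist','top'):
  get_image(n)
  for d in mark_of(n,'teal_cassette_mid')[:3]: print(n,d['conf'],M.T@(w(n,d['at'])-O)*1000)
E
```

```text
2.220446049250313e-16 [-0.3314 -0.5845  2.1012  0.2091  1.2727  2.6005]
mag mm [ 26.8573  -1.5254 165.6055] Fmag [-0.3915  0.7331  0.7692]
t 11.72 shift mm [114.8532  31.7173   2.5511] turn deg [-1.3926 -0.3788  1.3913] F [-0.7894  0.5817  0.5665] open 0.0003351642469162208
wrist 0.58 [ 1.4717  2.4329 14.9177]
top 0.93 [-281.0926 -292.1624   13.0432]
top 0.85 [ 1.6964  1.7031 13.4126]
top 0.77 [-239.5477  -55.3122   -6.5757]
```

Request:
arm_command(
  plan=[
    [[0.02,0.013,0.0035,-1.3,-0.3,1.3,0],[0.03,0.012,0,0,0,0,0],[0.03,0,0,0,0,0,0],[0.025,0,0,0,0,0,0],[0,0,0,0,0,0,0]],
  ],
)

```text
t: 12.33
tool_pos: [0.5099, -0.0259, 0.1691]
tool_rot: [-1.501, 0.78, 1.076]
contact_force: [-0.8, 0.4, -0.7]
opening: -0.0001
```

Run:
```python
from h import *
inmag(); need(at(1.5,2,40),Rp)
a=save('wrist','w9.png'); b=save('scene','s9.png')
u,v=proj('scene',at(40,0,20)).astype(int)
c=cv2.resize(b[max(0,v-52):v+53,max(0,u-50):u+50,::-1],(400,420),interpolation=2)
cv2.imwrite('pics/o9b.png',np.hstack([a[:,80:480,::-1],c]))
```

```text
mag mm [ 5.3573  0.5397 60.622 ] Fmag [-0.9373  0.5701 -0.4033]
t 12.33 shift mm [20.5762  4.0222  1.6485] turn deg [ 0.7624 -0.3778  0.5163] F [-0.8208  0.4084 -0.725 ] open -0.00013269144017242772
```

View pics/o9b.png

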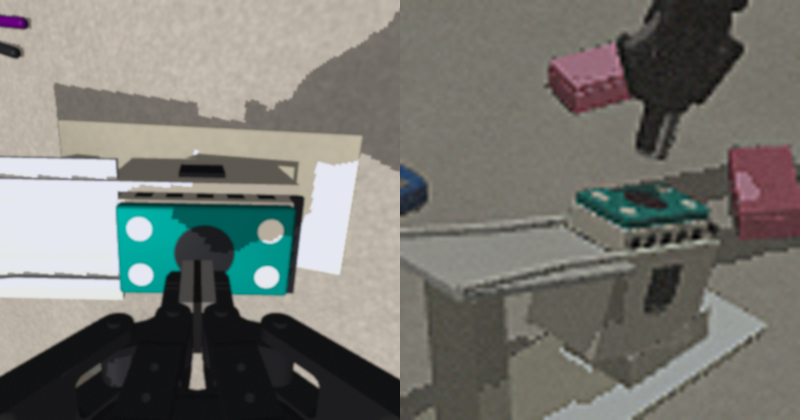

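The cassette rests flat on the mouth against the stop, with the closed fingers over its dark spot. I'll go down to contact, then press in small steps.

Request:
arm_command(
  plan=[
    [[0.012,0.004,0.0016,0.7,-0.3,0.5,0],[0.01,0,0,0,0,0,0],[0,0,0,0,0,0,0]],
  ],
)

```text
t: 12.68
tool_pos: [0.5189, -0.0252, 0.1569]
tool_rot: [-1.494, 0.782, 1.065]
contact_force: [-0.4, 0.2, 0.0]
opening: -0.0001
```

Run:
```python
from h import *
inmag(); need(at(1.5,2,30),Rp)
```

```text
mag mm [ 9.1046 -0.6945 45.9887] Fmag [-0.2674  0.3019  0.1319]
t 12.68 shift mm [15.8557  7.8245  2.8466] turn deg [ 0.1451 -0.4769  0.8168] F [-0.3536  0.2334  0.0221] open -5.884624672366037e-05
```

Request:
arm_command(
  plan=[
    [[0.004,0.008,0.003,0,-0.4,0.8,0],[0.004,0.002,0.001,0,0,0,0],[0.003,0,0,0,0,0,0],[0.002,0,0,0,0,0,0]],
  ],
)

```text
t: 13.02
tool_pos: [0.5146, -0.0226, 0.1424]
tool_rot: [-1.488, 0.787, 1.078]
contact_force: [1.2, -0.4, -0.1]
opening: -0.0
```

Run:
```python
from h import *
inmag(); need(at(1.5,2,30),Rp)
```

```text
mag mm [ 0.2694  2.8184 33.9047] Fmag [ 0.9952 -0.5998 -0.456 ]
t 13.02 shift mm [ 3.9102 -1.2172 -0.8122] turn deg [ 0.2052 -0.1544  0.1535] F [ 1.1944 -0.3594 -0.05  ] open -3.7569165056273464e-05
```

Request:
arm_command(
  plan=[
    [[0.005,-0.001,0,0,0,0,0],[0.006,0,0,0,0,0,0],[0.006,0,0,0,0,0,0],[0.006,0,0,0,0,0,0],[0.006,0,0,0,0,0,0]],
  ],
)

```text
t: 13.43
tool_pos: [0.5275, -0.0202, 0.1154]
tool_rot: [-1.49, 0.786, 1.077]
contact_force: [-4.3, -0.3, 5.9]
opening: -0.0
```

Run:
```python
from h import *
inmag(); need(at(1.5,2,-10),Rp)
```

```text
mag mm [2.3022 2.446  3.9042] Fmag [-1.7803  0.5758  7.0368]
t 13.43 shift mm [13.9028  0.8517 -0.3942] turn deg [ 0.2574 -0.1981  0.1963] F [-4.3128 -0.328   5.8575] open -3.5124401203860286e-05
```

Request:
arm_command(
  plan=[
    [[0.005,0.001,0,0,0,0,0],[0.005,0,0,0,0,0,0],[0.004,0,0,0,0,0,0]],
  ],
)

```text
t: 13.68
tool_pos: [0.533, -0.0191, 0.1017]
tool_rot: [-1.49, 0.785, 1.078]
contact_force: [-5.9, -1.1, 6.1]
opening: -0.0
```

Run:
```python
from h import *
inmag()
```

```text
mag mm [  2.4138   2.3942 -10.8245] Fmag [-3.3297  0.1307  7.8872]
```

Request:
arm_command(
  plan=[
    [[0.003,0.0005,0,0,0,0,0],[0.003,0,0,0,0,0,0]],
  ],
)

```text
t: 13.85
tool_pos: [0.5354, -0.0186, 0.0959]
tool_rot: [-1.49, 0.785, 1.079]
contact_force: [-6.6, -0.0, 6.5]
opening: 0.0001
```

Run:
```python
from h import *
inmag()
```

```text
mag mm [  2.4633   2.3585 -17.1386] Fmag [-3.5491  1.3267  8.4576]
```

Request:
arm_command(
  plan=[
    [[0.002,0.0005,0,0,0,0,0],[0.002,0,0,0,0,0,0]],
  ],
)

```text
t: 14.02
tool_pos: [0.5369, -0.0183, 0.0921]
tool_rot: [-1.49, 0.785, 1.08]
contact_force: [-8.3, 0.3, 7.5]
opening: -0.0003
```

Run:
```python
from h import *
inmag()
```

```text
mag mm [  2.4702   2.3749 -21.2609] Fmag [-4.6414  2.042   9.9318]
```

Request:
arm_command(
  plan=[
    [[0.002,0.0005,0,0,0,0,0]],
  ],
)

```text
t: 14.1
tool_pos: [0.5375, -0.0182, 0.0903]
tool_rot: [-1.49, 0.785, 1.08]
contact_force: [-5.8, 0.5, 7.8]
opening: 0.0002
```

Request:
arm_command(
  plan=[
    [[0.002,0,0,0,0,0,0]],
  ],
)

```text
t: 14.18
tool_pos: [0.5383, -0.018, 0.0885]
tool_rot: [-1.49, 0.785, 1.081]
contact_force: [-8.4, -0.4, 7.2]
opening: -0.0004
```

Run:
```python
from h import *
inmag()
```

```text
mag mm [  2.4961   2.3285 -25.093 ] Fmag [-5.0001  1.3817  9.7598]
```

Request:
arm_command(
  plan=[
    [[0.002,0.0005,0,0,0,0,0]],
  ],
)

```text
t: 14.27
tool_pos: [0.5389, -0.0179, 0.0868]
tool_rot: [-1.49, 0.785, 1.082]
contact_force: [-5.8, -0.4, 9.1]
opening: -0.0002
```

Request:
arm_command(
  plan=[
    [[0.002,0,0,0,0,0,0]],
  ],
)

```text
t: 14.35
tool_pos: [0.5397, -0.0177, 0.085]
tool_rot: [-1.49, 0.785, 1.083]
contact_force: [-8.1, -0.9, 7.8]
opening: 0.0002
```

Request:
arm_command(
  plan=[
    [[0.002,0,0,0,0,0,0]],
  ],
)

```text
t: 14.43
tool_pos: [0.5404, -0.0176, 0.0832]
tool_rot: [-1.49, 0.786, 1.084]
contact_force: [-7.6, -1.2, 8.9]
opening: 0.0001
```

Request:
arm_command(
  plan=[
    [[0.0015,0.0005,0,0,0,0,0]],
  ],
)

```text
t: 14.52
tool_pos: [0.5408, -0.0175, 0.082]
tool_rot: [-1.489, 0.785, 1.084]
contact_force: [-6.3, 0.8, 9.3]
opening: 0.0001
```

Request:
arm_command(
  plan=[
    [[0.0015,0,0,0,0,0,0]],
  ],
)

```text
t: 14.6
tool_pos: [0.5414, -0.0174, 0.0808]
tool_rot: [-1.489, 0.786, 1.086]
contact_force: [-8.4, -1.5, 7.8]
opening: 0.0002
```

Request:
arm_command(
  plan=[
    [[0.0015,0,0,0,0,0,0]],
  ],
)

```text
t: 14.68
tool_pos: [0.5419, -0.0172, 0.0794]
tool_rot: [-1.489, 0.786, 1.087]
contact_force: [-7.0, -0.4, 8.6]
opening: -0.0003
```

Run:
```python
from h import *
inmag(); need(at(1.5,2,-35),Rp)
```

```text
mag mm [  2.479    2.3357 -34.9236] Fmag [-3.2056  1.0601 10.6165]
t 14.68 shift mm [ 0.0784  0.9817 -0.3272] turn deg [ 0.5028  0.0525 -0.1384] F [-7.0177 -0.4078  8.6426] open -0.00026219476394036213
```

Request:
arm_command(
  plan=[
    [[0.0015,0,0,0,0,0,0]],
  ],
)

```text
t: 14.77
tool_pos: [0.5424, -0.0172, 0.0782]
tool_rot: [-1.489, 0.786, 1.088]
contact_force: [-8.9, -0.5, 8.9]
opening: 0.0001
```

Request:
arm_command(
  plan=[
    [[0.0015,0,0,0,0,0,0]],
  ],
)

```text
t: 14.85
tool_pos: [0.5429, -0.0171, 0.0768]
tool_rot: [-1.489, 0.787, 1.089]
contact_force: [-8.7, -0.9, 8.4]
opening: 0.0003
```

Request:
arm_command(
  plan=[
    [[0.0015,0,0,0,0,0,0]],
  ],
)

```text
t: 14.93
tool_pos: [0.5434, -0.017, 0.0756]
tool_rot: [-1.489, 0.787, 1.091]
contact_force: [-13.9, 0.3, 15.7]
opening: -0.0001
```

Request:
arm_command(
  plan=[
    [[0.0006,0,0,0,0,0,0]],
  ],
)

```text
t: 15.02
tool_pos: [0.5435, -0.0169, 0.0756]
tool_rot: [-1.489, 0.788, 1.093]
contact_force: [-13.7, 0.5, 17.1]
opening: 0.0001
```

Run:
```python
from h import *
inmag()
```

```text
mag mm [  2.5335   2.297  -39.0583] Fmag [-5.9024  3.3375 20.7853]
```

Request:
arm_command(
  plan=[
    [[0.0015,0,0,0,0,0,0]],
  ],
)

```text
t: 15.1
tool_pos: [0.5437, -0.0169, 0.0752]
tool_rot: [-1.488, 0.789, 1.096]
contact_force: [-21.0, -1.3, 23.5]
opening: 0.0002
```

Run:
```python
from h import *
inmag()
```

```text
mag mm [  2.6321   2.2797 -39.5312] Fmag [-10.4784   3.1398  29.5746]
```

Stiffness is about 19 N/mm, so this is the buffer and the lid should be past the catches. I'll back off gently and check.

Request:
arm_command(
  plan=[
    [[-0.002,0,0,0,0,0,0],[-0.002,0,0,0,0,0,0],[-0.002,0,0,0,0,0,0]],
  ],
)

```text
t: 15.35
tool_pos: [0.542, -0.0175, 0.081]
tool_rot: [-1.489, 0.789, 1.097]
contact_force: [-0.4, -0.0, 0.5]
opening: 0.0001
```

Run:
```python
from h import *
inmag()
```

```text
mag mm [  3.0985   2.0178 -33.4359] Fmag [-0.1667  0.0571  0.6508]
```

Zero force after a 6 mm retreat, so it is latched. I'll withdraw fully, stay clear of the column and look.

Request:
arm_command(
  plan=[
    [[-0.015,0,0,0,0,0,0],[-0.02,0,0,0,0,0,0],[-0.03,0,0,0,0,0,0],[-0.04,0,0,0,0,0,0],[-0.04,0,0,0,0,0,0],[-0.03,0,0,0,0,0,0],[0,0.02,0,0,0,0,0],[0,0,0,0,0,0,0]],
  ],
)

```text
t: 16.02
tool_pos: [0.4577, -0.0351, 0.2379]
tool_rot: [-1.485, 0.792, 1.103]
contact_force: [-0.4, -0.4, -1.2]
opening: 0.0002
```

Run:
```python
from h import *
inmag()
a=save('wrist','w10.png'); b=save('scene','s10.png')
for d in mark_of('scene','teal_cassette_mid')[:3]: print(d['conf'],M.T@(w('scene',d['at'])-O)*1000)
for d in mark_of('wrist','teal_cassette_mid')[:3]: print(d['conf'],M.T@(w('wrist',d['at'])-O)*1000)
for th in('amber_cassette_mid','reagent_bottle','tube_rack'): print(th,[w('scene',d['at']) for d in mark_of('scene',th)[:1]])
u,v=proj('scene',at(40,0,20)).astype(int)
c=cv2.resize(b[max(0,v-52):v+53,max(0,u-50):u+50,::-1],(400,420),interpolation=2)
cv2.imwrite('pics/o10b.png',np.hstack([a[:,80:480,::-1],c]))
```

```text
mag mm [-17.9836   2.345  144.2383] Fmag [-0.9337 -0.3302 -0.9187]
0.97 [-286.5018 -280.7436   10.4984]
0.87 [-235.427   -50.9124   -9.0886]
0.9 [  3.0587   3.1375 -50.0891]
0.84 [-238.7133  -52.4271   -3.2869]
amber_cassette_mid [array([0.4572, 0.2696, 0.0111])]
reagent_bottle [array([ 0.6564,  0.3085, -0.0042])]
tube_rack [array([0.5276, 0.5279, 0.0021])]
```

View pics/o10b.png

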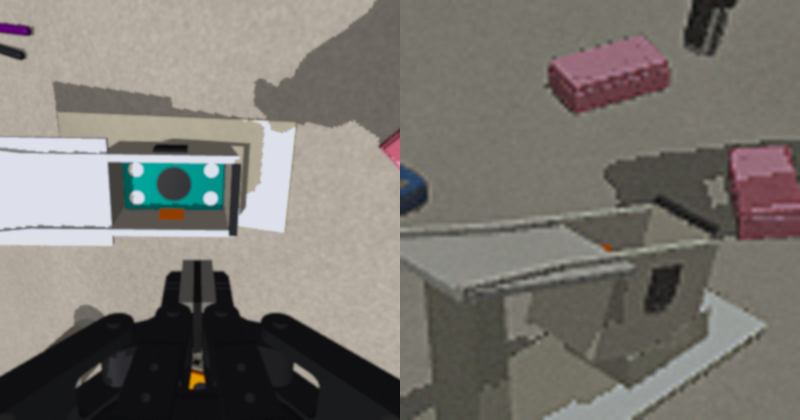

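```bash
python3 -c "
from h import *
print(finish_job())"
```

```text
the job is handed in; nothing more can be done
None
```

The teal cassette is loaded and held down in the feeder's column. I handed the job in about 16 s into the 48 s allowed.

- **Placing:** I set the cassette lengthwise on the upper chute at about 180 mm and let go. It slid slowly (154 mm, then 116 mm, then the mouth) and came to rest against the stop.
- **Pressing:** I pressed with closed fingers, without gripping. Resistance was 7–11 N on the way down, then stiffened to about 19 N/mm, which matches the buffers. I stopped at about 30 N along the column (about 32 N in total).
- **Latching:** After a 6 mm retreat the force on the hand was zero. With the hand well clear, the camera put the cassette's centre at z −50 mm, within the latched range of −32 to −52, and it looked level.
- **Other objects:** The amber cassette, bottle and tube rack measured where they were at the start, to within a few mm. The mixer is fixed and I did not touch it.

**Not confirmed:**
- Only one of the two orange catches was clearly visible over the lid; the column wall hid the other. I judge the second one latched from the level lid, the depth and the zero force.
- The last scene-camera search found only the pink look-alikes, because the loaded cassette was hidden from that side.

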